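Load the tape spindle and cap it

TASK

Load the tape spindle: take the big tape roll from its slanted cradle and thread it onto the horizontal rod, back against the collar. Then take the grey end cap from the other cradle and push it fully home on the end of the rod, and let go. Leave the small tape roll, glue stick and stamp where they are.

Things in the scene. Friction and masses are not known exactly. Their poses are not given: they have to be found in the camera images.
- stand: Fixed dark steel stand, foot 140 x 80 x 10 mm. Origin on the desk under the rod. x runs along the level rod from its free tip (robot side) to the upright, z up. Rod 22 mm in diameter, axis 125 mm up, from chamfered tip x = -70 mm to a collar (44 mm in diameter, 6 mm thick) with its face at x = 35 mm; then a 26 mm neck to the upright (x = 65 to 77 mm, 50 mm wide, 150 mm high).
- rod_tip (a point): Centre of the rod's free tip, on its axis; axes as the stand's: x from the tip along the rod to the collar, whose face is at x = 105 mm.
- cradle_roll: Fixed wooden cradle of the big roll, foot 105 x 100 x 10 mm. Its low back board leans towards the robot side, 32 degrees from vertical; two pegs carry the part by its rim. Origin on the desk below the part's centre; x level, away from the robot side. The upper half of the part is free on both flat faces for fingers coming along the part's plane.
- cradle_cap: The same kind of cradle, for the end cap. Which of the two cradles stands left and which right changes. Beware: tall fixed files (up to 320 mm) stand at the far left of the desk, left of y = 0.15 m beyond x = 0.43 m; do not swing through them.
- roll: Big cream tape roll, 110 mm in diameter, 26 mm wide, 36 mm through hole, 0.2 kg. Origin: its centre; x: its axis. In the cradle its centre is 98 mm up; its z points up its plane to the rim's top, leaning 32 degrees towards the robot side; its x points away from the robot and 32 degrees upward. May go on the rod either way round; against the collar its origin is 92 mm from the rod tip.
- cap: Grey round end cap, 84 mm in diameter, 28 mm thick, 0.12 kg; blind bore 30 mm in diameter, 20 mm deep, in its +x face, -x face closed. Origin: its centre, 14 mm from each face; x: its axis, to the bore's mouth. In its cradle it leans as the roll does, centre 98 mm up, bore facing up and away from the robot. Fully home its origin is 6 mm inside the rod tip; it hangs there by its weight.
- small_roll: Bystander: smaller white tape roll lying flat, 64 mm in diameter, 18 mm high. Origin under its centre.
- glue: Bystander: upright glue stick, 28 mm in diameter, 88 mm high. Origin under its centre.
- stamp: Bystander: wooden hand stamp standing upright, 21 x 46 x 71 mm. Origin under its centre.

How it is judged:
By the outcome, as a careful person would: the job done as asked, in the order asked, and still so for the second after the job is handed in, with the robot touching nothing.
It also fails if it takes over 54 s, if anything falls off the work surface, if the arm or the gripper's body presses on something with over 40 N, if the wrist force passes 120 N, or if a joint passes its speed limit or range.

ROBOT

A 6-joint arm with a two-finger parallel gripper is mounted at the origin on the work surface; the furniture and walls round the work are solid. World frame = base frame: x ahead of the robot, y to its left, z up, the work surface at z = 0. Lengths are in m, angles in degrees, forces in N, time in s.
With the tool pointing down it reaches from about 0.375 to 0.9 m from the base axis. Payload 3.1 kg.
Tool frame: the origin (TCP) lies midway between the tips of the shut fingers; the grasp point (between the pads) lies 19 mm behind it; z points along the fingers, y is the line along which they close (so a half turn about z gives the same grasp; the last joint's range is limited). The gripper opens to 87 mm and grips with 3 to 60 N. Pads are 19 mm wide; open, the fingers measure 117 mm over their backs; the gripper's body (75 mm by 190 mm) begins 51 mm behind the grasp point.
Start: joints at [58.929, 30.224, 82.088, -0, 67.689, -10.227], TCP at [0.222, 0.584, 0.223] pointing down, gripper open.
Joint ranges: [-176.69, 176.69], [-43.24, 126.21], [12.49, 139.97], [-82, 262], [0, 151.66], [-163.58, 163.58]. Speed limits (degrees/s): [159.86, 159.86, 180, 180, 180, 180].

INTERFACE

Orientations are given as a 3x3 rotation matrix whose columns are the frame's x, y, z axes.
In Python, from rig import bot gives the robot as it stands.
- The arm moves only by the tool steer_hand, called after "Call:" as name(argument=value, ...), one argument or row to a line, values as JSON. Schema: {"type":"object","properties":{"deltas":{"type":"array","items":{"type":"number"},"minItems":7,"maxItems":140},"only":{"type":"string"},"quiet":{"type":"boolean"},"lines":{"type":"string"}},"required":["deltas"],"additionalProperties":false}. deltas is one flat list of numbers that holds 1 to 20 rows one after another, with no inner brackets; each row has 7 numbers: dx, dy, dz in m, then a rotation vector rx, ry, rz in degrees, then the opening from 0.0 (shut) to 1.0 (fully open); each row is the pose to reach, as a shift and turn from the pose commanded when the call began, along the tool's axes at that moment; what a row does not reach only later rows make up. A row lasts 1/10 s, in which the tool goes at most 0.05 m and 8.59 degrees, less where a joint would pass 70% of its speed; a pose out of reach is approached as far as the arm can. The fingers move at their own pace and stop on an object; the grip force is fixed at half the most. Time passes only in rows, so rows that do not move let the fingers close. The tool returns the time, the measured TCP pose, the force, the opening and the grip force at its end. only (a regular expression) keeps the lines of the reply that match it, lines (a string "A,B") keeps lines A to B, and quiet returns only ok. Input that does not fit is refused with a message, and nothing moves.
- bot.read_state(): the state, without advancing time (a new reading comes with each control period).
- bot.capture(name): name is "side" or "top"; returns a dict with "color" (400x640x3 uint8, red, green, blue), "K" (3x3 intrinsics, pixels), "view" (4x4, takes a point from world to camera coordinates). Camera axes: x right, y up, looking along -z (the intrinsics and any distortion apply to the point x, -y, -z); pixel columns grow to the right and rows downward; lengths in m; the calibration is good to about 2 mm. A picture is of the moment at which its call begins. There is no depth.
- bot.hand_in(): hands the job in; it is judged then, once.
The state is a dict: "time_s": time; "joint_positions": joint angles; "qvel": joint speeds; "tau": joint torques, N m; "position": TCP position; "tcp_rot": TCP orientation; "force": force on the tool from outside, world axes, zero at the start; "moment": the same for the moment, N m; "opening": opening from 0.0 (shut) to 1.0 (fully open); "grasp_force": force on a finger pad.
Only numpy, scipy, OpenCV 4.12 (cv2) and the standard library are available. Lean on these libraries where they do the work, as an engineer would, in place of code of your own. Each camera call takes 0.05 s, during which the arm holds its last target. There are 200 camera calls.

## Working session

There is one attempt and no reset: what is moved stays moved. The work goes in short steps, Python scripts to look and compute and a tool call to move; the robot and the scene stay as the last step left them, time stands still between calls to the robot, and variables do not carry over. Pictures are saved under pics/ and viewed, at most 13 in all, crops included, and the job is handed in when it is done.

```bash
ls; mkdir -p pics
```

Run:
```python
from rig import bot
import cv2,numpy as np,pickle
d={}
for n in("side","top"):
    c=bot.capture(n);d[n]=c
    cv2.imwrite(f"pics/{n}0.png",c["color"][:,:,::-1]);print(n,c["K"].tolist(),c["view"].round(4).tolist(),[k for k in c])
pickle.dump(d,open("c0.pkl","wb"))
s=bot.read_state();print(s)
```

```text
pics
rig.py
side [[422.1991683187683, 0.0, 316.9202623570138], [0.0, 422.1991683187683, 194.20494458143665], [0.0, 0.0, 1.0]] [[0.997, -0.0754, 0.019, -0.5263], [0.014, 0.4141, 0.9101, -0.0575], [-0.0765, -0.9071, 0.4139, -0.8808], [0.0, 0.0, 0.0, 1.0]] ['color', 'K', 'view']
top [[375.43215616754486, 0.0, 324.9535943019199], [0.0, 375.43215616754486, 209.3269110694243], [0.0, 0.0, 1.0]] [[0.0005, -1.0, -0.0088, -0.0461], [0.9967, -0.0002, 0.0807, -0.5161], [-0.0807, -0.0088, 0.9967, -0.899], [0.0, 0.0, 0.0, 1.0]] ['color', 'K', 'view']
{'time_s': 0.1, 'joint_positions': array([ 5.89287612e+01,  3.02740015e+01,  8.21485722e+01, -1.83502501e-04,
        6.76896799e+01, -1.02254058e+01]), 'qvel': array([ 0.19098647, -0.11298873, -0.3296244 ,  0.07114503, -0.03434419,
        0.01273889]), 'tau': array([-1.40581749e-03, -4.40985167e+01, -1.77149498e+01,  6.34718989e-02,
        5.33735566e-02, -6.14498413e-05]), 'position': array([0.22201905, 0.58353465, 0.22166823]), 'tcp_rot': array([[-9.34541574e-01,  3.55852539e-01, -1.00860856e-03],
       [ 3.55853801e-01,  9.34540128e-01, -1.67962976e-03],
       [ 3.44884656e-04, -1.92860103e-03, -9.99998081e-01]]), 'force': array([-0.09296838, -0.43855615,  0.46320974]), 'moment': array([ 0.01124705, -0.03415747, -0.02788185]), 'grasp_force': 0.0, 'opening': 1.0010816425367057}
```

View pics/side0.png

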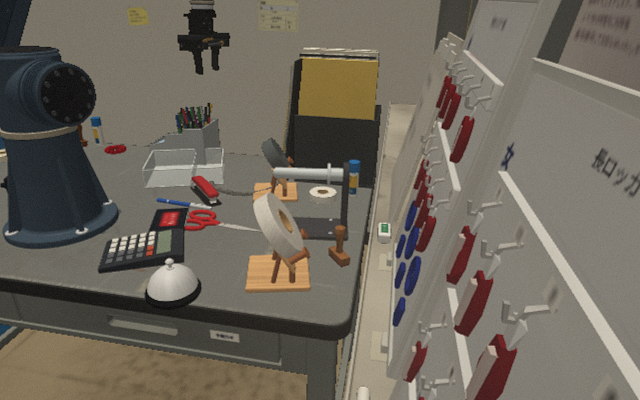

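View pics/top0.png

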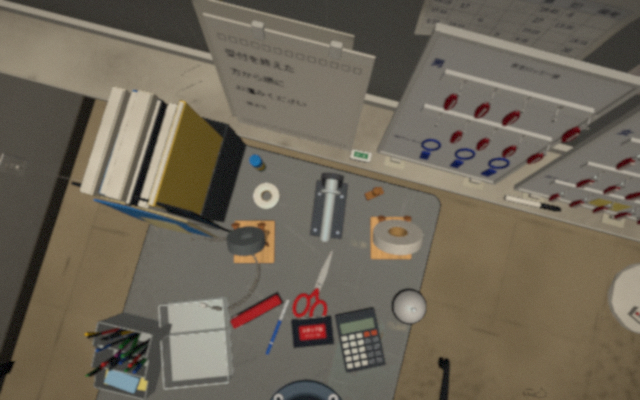

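Side: the roll is at (280,228) in its near cradle, the cap at (275,155), and the rod runs from (272,174) to (330,172). Top: cap at (248,240), roll at (398,236), rod from its tip at (327,240) to the upright at (331,180). I'll zoom in for the measurements.

Run:
```python
import cv2,pickle
d=pickle.load(open("c0.pkl","rb"))
t=d["top"]["color"][165:275,225:430,::-1];s=d["side"]["color"][130:300,240:370,::-1]
def g(im,x0,y0,f,n):
    im=cv2.resize(im,None,fx=f,fy=f,interpolation=cv2.INTER_CUBIC)
    for k in range(0,im.shape[1]//f,10):cv2.line(im,(k*f,0),(k*f,6 if (k+x0)%50 else 20),(0,255,255),1); cv2.putText(im,str(k+x0),(k*f,12),0,.3,(0,255,255))
    for k in range(0,im.shape[0]//f,10):cv2.line(im,(0,k*f),(6,k*f),(0,255,255),1); cv2.putText(im,str(k+y0),(8,k*f+4),0,.3,(0,255,255))
    im=cv2.convertScaleAbs(im,alpha=1.4)
    cv2.imwrite(n,im[:600,:800])
g(t[:,:200],225,165,4,"pics/t1.png");g(s[:150],240,130,4,"pics/s1.png")
```

```text
(no output)
```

View pics/t1.png

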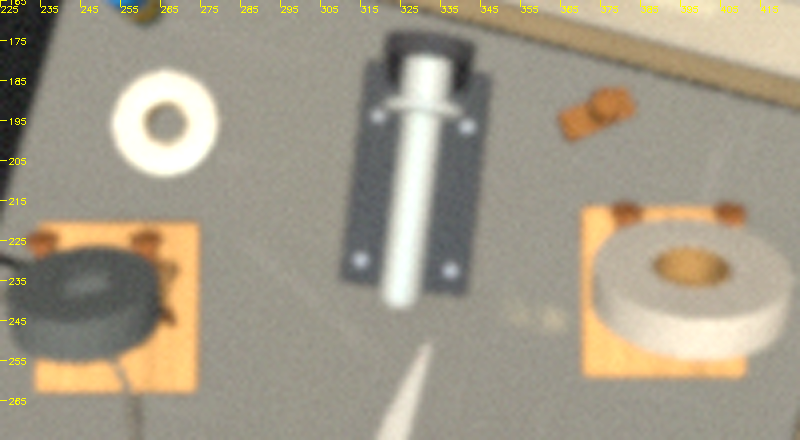

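View pics/s1.png

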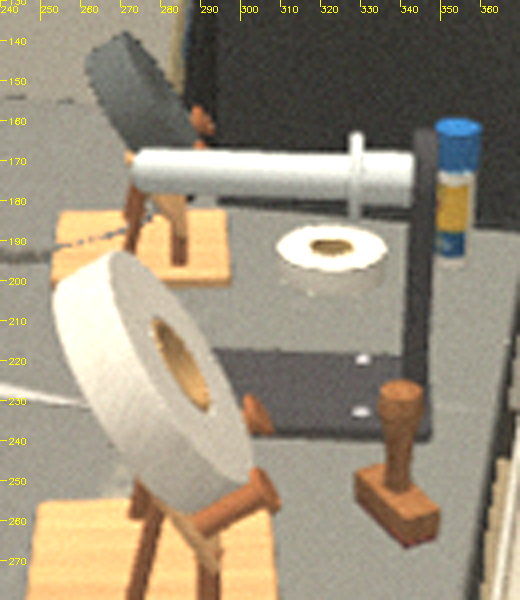

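The zooms are clear. Top: roll hole at (397.6,231), foot corners of both cradles, and the rod tip at (324,241). Side: roll hole at (284.9,220.4) and the rod tip at about (273.5,172). Next I'll use masks and triangulation.

Create h.py:
```python
import numpy as np,cv2,pickle
from scipy.spatial.transform import Rotation as R
def ray(c,u,v):
    V=np.array(c["view"]);K=c["K"];d=np.array([(u-K[0,2])/K[0,0],-(v-K[1,2])/K[1,1],-1.])
    return -V[:3,:3].T@V[:3,3],V[:3,:3].T@d
def plane(c,uv,z):
    o,d=ray(c,*uv);return o+d*(z-o[2])/d[2]
def tri(a,ua,b,ub):
    o,d=ray(a,*ua);p,e=ray(b,*ub);d/=np.linalg.norm(d);e/=np.linalg.norm(e)
    t=np.linalg.lstsq(np.c_[d,-e],p-o,rcond=None)[0];x,y=o+t[0]*d,p+t[1]*e
    return (x+y)/2,np.linalg.norm(x-y)
def proj(c,P):
    q=np.array(c["view"])@np.r_[P,1];K=c["K"];return np.array([K[0,0]*q[0]/-q[2]+K[0,2],K[1,1]*-q[1]/-q[2]+K[1,2]])
def blob(im,x0,y0,x1,y1,lo,hi):
    m=cv2.inRange(cv2.cvtColor(im[y0:y1,x0:x1],cv2.COLOR_RGB2HSV),lo,hi)
    cs=cv2.findContours(m,cv2.RETR_EXTERNAL,cv2.CHAIN_APPROX_NONE)[0]
    return max(cs,key=cv2.contourArea)+np.array([x0,y0])
```

Run:
```python
from h import *
d=pickle.load(open("c0.pkl","rb"));T,S=d["top"],d["side"];t,s=T["color"],S["color"]
np.set_printoptions(precision=4,suppress=True)
# roll hole
ct=blob(t,384,222,412,241,(5,70,0),(30,255,255));cs=blob(s,274,205,296,236,(5,70,0),(30,255,255))
et,es=cv2.fitEllipse(ct),cv2.fitEllipse(cs);print("hole",et,es)
P,e=tri(T,et[0],S,es[0]);print("roll +face centre",P,e)
ax=np.array([np.cos(np.radians(32)),0,np.sin(np.radians(32))]);print("roll centre",P-.013*ax)
# feet of cradles
for n,b in(("cap",(228,215,280,268)),("roll",(366,205,416,264))):
    c=blob(t,*b,(8,100,120),(25,255,255))
    print(n,"bbox",cv2.boundingRect(c),cv2.minAreaRect(c))
q=lambda x,y:((x+.5)/4-.5+225,(y+.5)/4-.5+165)
for n,pts in(("capfoot",[(38,222),(199,222),(199,392),(36,392)]),("rollfoot",[(582,206),(746,206),(746,377),(582,377)])):
    print(n,[plane(T,q(*p),.01)[:2] for p in pts])
print("standfoot",[plane(T,q(*p),.01)[:2] for p in [(340,280),(466,294),(490,73)]])
print("bolts",[plane(T,q(*p),.01)[:2] for p in [(360,259),(451,270),(377,116),(467,126)]])
print("tip top edge plane .125",plane(T,q(398,306),.125), "axis at collar",plane(T,q(424,105),.125),plane(T,q(428,62),.125))
qs=lambda x,y:((x+.5)/4-.5+240,(y+.5)/4-.5+130)
print("tip tri",tri(T,q(398,304),S,qs(136,171)), "collar tri",tri(T,q(424,105),S,qs(357,177)))
```

```text
hole ((397.6234130859375, 231.47305297851562), (9.514130592346191, 19.26188087463379), 95.90451049804688) ((285.0615234375, 221.00457763671875), (6.4087300300598145, 25.400653839111328), 148.79209899902344)
roll +face centre [ 0.4593 -0.2077  0.1029] 0.0018409004072155438
roll centre [ 0.4483 -0.2077  0.096 ]
cap bbox (234, 220, 41, 43) ((254.0, 241.0), (42.0, 40.0), 90.0)
roll bbox (370, 217, 42, 42) ((390.5, 237.5), (41.0, 41.0), 90.0)
capfoot [array([0.4902, 0.1792]), array([0.4902, 0.0793]), array([0.3859, 0.0781]), array([0.3857, 0.1783])]
rollfoot [array([ 0.5001, -0.1576]), array([ 0.5001, -0.2587]), array([ 0.3953, -0.2568]), array([ 0.3952, -0.1566])]
standfoot [array([ 0.4544, -0.0081]), array([ 0.4459, -0.0857]), array([ 0.5831, -0.1011])]
bolts [array([ 0.4674, -0.0204]), array([ 0.4606, -0.0765]), array([ 0.5562, -0.0307]), array([ 0.5499, -0.0867])]
tip top edge plane .125 [ 0.4389 -0.0452  0.125 ] axis at collar [ 0.548  -0.0592  0.125 ] [ 0.5717 -0.0614  0.125 ]
tip tri (array([ 0.4388, -0.0452,  0.1237]), np.float64(0.002420911711286413)) collar tri (array([ 0.5461, -0.0591,  0.1251]), np.float64(0.003767545578831039))
```

Add to h.py:
```python
def delta(Rt,p,base=None):
    from rig import bot
    if base is None:
        s=bot.read_state();base=(s["tcp_rot"],s["position"])
    r,q=base;return (r.T@(np.array(p)-q)).round(4),R.from_matrix(r.T@Rt).as_rotvec(degrees=True).round(2)
def rot(yaw,lean,roll=0):  # closing line y along part x: heading yaw, fingers leaning out by lean; roll about part axis
    return R.from_euler("z",yaw,degrees=True).as_matrix()@R.from_euler("y",-lean,degrees=True).as_matrix()@R.from_euler("x",roll,degrees=True).as_matrix()@np.array([[0,1,0],[1,0,0],[0,0,-1.]])
```

Run:
```python
from h import *
d=pickle.load(open("c0.pkl","rb"));T,S=d["top"],d["side"]
np.set_printoptions(precision=4,suppress=True)
l=np.radians(32)
ax=np.array([np.cos(l),0,np.sin(l)]);up=np.array([-np.sin(l),0,np.cos(l)]);C=np.array([.438,.1287,.098])
for sgn in(1,-1):
  pt=[C+ax*.014*sgn+.042*(up*np.cos(a)+np.array([0,1,0])*np.sin(a)) for a in np.linspace(0,6.28,60)]
  for n,c in(("top",T),("side",S)):
    q=np.array([proj(c,p) for p in pt]);print(sgn,n,q.min(0),q.max(0),"rimtop",q[0])
m=cv2.inRange(T["color"][222:262,225:275],(0,0,0),(75,80,85));print("cap top mask bbox",cv2.boundingRect(m))
print(rot(0,32).round(3).tolist())
print("A/B",delta(rot(0,0),[.222,.584,.45]),delta(rot(0,0),[.42,.1,.45]))
print("C",delta(rot(0,32),[.40,-.2077,.35]))
```

```text
1 top [226.2822 226.5939] [264.8726 246.4612] rimtop [241.8486 246.4612]
1 side [270.4408 136.7504] [290.0466 167.8369] rimtop [270.4421 137.6612]
-1 top [227.8513 236.9318] [265.8357 257.437 ] rimtop [243.2291 257.437 ]
-1 side [260.2565 142.9084] [280.1242 173.8543] rimtop [260.2871 143.8958]
cap top mask bbox (0, 6, 41, 24)
[[0.0, 0.848, 0.53], [1.0, 0.0, 0.0], [0.0, 0.53, -0.848]]
A/B (array([ 0.0003, -0.    , -0.2283]), array([-0.11,  0.05, 69.15])) (array([-0.357 , -0.3819, -0.2277]), array([-0.11,  0.05, 69.15]))
C (array([-0.4479, -0.6764, -0.1272]), array([-28.09, -19.24,  67.28]))
```

Call:
steer_hand(
  deltas=[0, 0, -0.228, 0, 0, 0, 1, 0, 0, -0.228, 0, 0, 0, 1, 0, 0, -0.228, 0, 0, 0, 1, 0, 0, -0.228, 0, 0, 0, 1, -0.357, -0.382, -0.228, 0, 0, 69.15, 1, -0.357, -0.382, -0.228, 0, 0, 69.15, 1, -0.357, -0.382, -0.228, 0, 0, 69.15, 1, -0.357, -0.382, -0.228, 0, 0, 69.15, 1, -0.357, -0.382, -0.228, 0, 0, 69.15, 1, -0.357, -0.382, -0.228, 0, 0, 69.15, 1, -0.357, -0.382, -0.228, 0, 0, 69.15, 1, -0.357, -0.382, -0.228, 0, 0, 69.15, 1, -0.357, -0.382, -0.228, 0, 0, 69.15, 1, -0.357, -0.382, -0.228, 0, 0, 69.15, 1, -0.357, -0.382, -0.228, 0, 0, 69.15, 1],
)

```text
time_s: 1.6
position: [0.421, 0.0967, 0.4504]
tcp_rot: [[0.004, 1.0, 0.0], [1.0, -0.004, -0.001], [-0.001, 0.0, -1.0]]
force: [0.5, 0.3, 0.1]
opening: 0.999
grasp_force: 0.0
```

Run:
```python
from h import *
from rig import bot
print(bot.read_state()["joint_positions"].round(1), delta(rot(0,32),[.395,-.2077,.30]))
```

```text
[-1.9  2.3 86.5 -0.1 91.2 -1.7] (array([-0.3043, -0.0248,  0.1508]), array([-31.99,   0.13,  -0.19]))
```

Call:
steer_hand(
  deltas=[-0.304, -0.025, 0.15, -32, 0, 0, 1, -0.304, -0.025, 0.15, -32, 0, 0, 1, -0.304, -0.025, 0.15, -32, 0, 0, 1, -0.304, -0.025, 0.15, -32, 0, 0, 1, -0.304, -0.025, 0.15, -32, 0, 0, 1, -0.304, -0.025, 0.15, -32, 0, 0, 1, -0.304, -0.025, 0.15, -32, 0, 0, 1, -0.304, -0.025, 0.15, -32, 0, 0, 1, -0.304, -0.025, 0.15, -32, 0, 0, 1],
)

```text
time_s: 2.5
position: [0.3944, -0.2085, 0.299]
tcp_rot: [[0.007, 0.849, 0.528], [1.0, -0.006, -0.003], [0.001, 0.528, -0.849]]
force: [-0.5, 0.1, -0.0]
opening: 1.002
grasp_force: 0.0
```

Run:
```python
from h import *
from rig import bot
l=np.radians(32);up=np.array([-np.sin(l),0,np.cos(l)]);C=np.array([.4483,-.2077,.097])
print(bot.read_state()["joint_positions"].round(1), delta(rot(0,32),C+.1*up),delta(rot(0,32),C+.023*up))
```

```text
[-62.6   1.9 120.   38.3  49.  -85.5] (array([ 0.0007, -0.0611,  0.1   ]), array([-0.1 ,  0.14, -0.37])) (array([ 0.0009, -0.061 ,  0.177 ]), array([-0.1 ,  0.14, -0.37]))
```

Call:
steer_hand(
  deltas=[0.0008, -0.061, 0.08, 0, 0, 0, 1, 0.0008, -0.061, 0.08, 0, 0, 0, 1, 0.0008, -0.061, 0.08, 0, 0, 0, 1, 0.0008, -0.061, 0.12, 0, 0, 0, 1, 0.0008, -0.061, 0.145, 0, 0, 0, 1, 0.0008, -0.061, 0.165, 0, 0, 0, 1, 0.0008, -0.061, 0.177, 0, 0, 0, 1, 0.0008, -0.061, 0.177, 0, 0, 0, 1, 0.0008, -0.061, 0.177, 0, 0, 0, 1],
)

```text
time_s: 3.4
position: [0.4373, -0.2023, 0.1184]
tcp_rot: [[-0.001, 0.848, 0.53], [1.0, 0.001, 0.001], [0.001, 0.53, -0.848]]
force: [-0.1, -0.1, -0.3]
opening: 1.002
grasp_force: 0.0
```

Run:
```python
from h import *
from rig import bot
l=np.radians(32);up=np.array([-np.sin(l),0,np.cos(l)]);C=np.array([.4483,-.2077,.097])
print(bot.read_state()["joint_positions"].round(1),delta(rot(0,32),C+.023*up))
c=bot.capture("side");im=cv2.resize(c["color"][110:310,230:390,::-1],None,fx=3,fy=3,interpolation=2)
cv2.imwrite("pics/g1.png",cv2.convertScaleAbs(im,alpha=1.4))
```

```text
[ -55.3   29.8  129.6   87.9   25.9 -138.5] (array([-0.0054, -0.002 ,  0.0009]), array([ 0.  , -0.07,  0.05]))
```

View pics/g1.png

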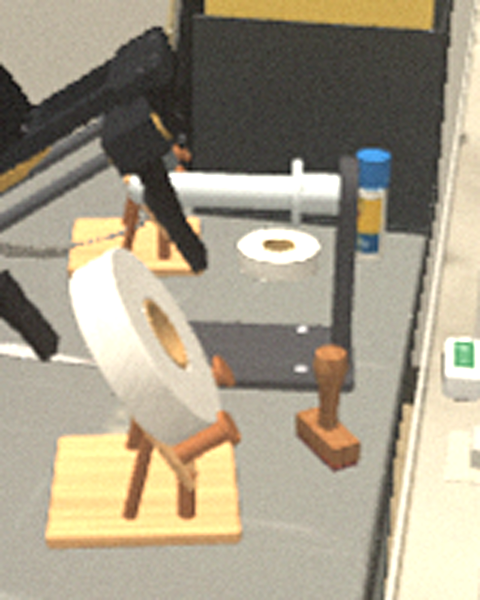

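The open fingers straddle the roll's upper half, with the near tip at crop (45,350), the far tip at (195,265) and the roll rim between them. I'll let the arm settle and then close.

Call:
steer_hand(
  deltas=[0, 0, 0, 0, 0, 0, 1, 0, 0, 0, 0, 0, 0, 1],
)

```text
time_s: 3.65
position: [0.4371, -0.2034, 0.1189]
tcp_rot: [[0.0, 0.848, 0.531], [1.0, 0.0, -0.001], [-0.001, 0.531, -0.848]]
force: [0.1, 0.0, -0.1]
opening: 0.999
grasp_force: 0.0
```

```bash
python3 -c "
from h import *
l=np.radians(32);up=np.array([-np.sin(l),0,np.cos(l)]);C=np.array([.4483,-.2077,.097])
print(delta(rot(0,32),C+.023*up))"
```

```text
(array([-0.0043, -0.0021,  0.0015]), array([0.05, 0.07, 0.02]))
```

Call:
steer_hand(
  deltas=[-0.004, -0.002, 0.001, 0, 0, 0, 1, -0.004, -0.002, 0.001, 0, 0, 0, 1, -0.004, -0.002, 0.001, 0, 0, 0, 0, -0.004, -0.002, 0.001, 0, 0, 0, 0, -0.004, -0.002, 0.001, 0, 0, 0, 0, -0.004, -0.002, 0.001, 0, 0, 0, 0, -0.004, -0.002, 0.001, 0, 0, 0, 0, -0.004, -0.002, 0.001, 0, 0, 0, 0, -0.004, -0.002, 0.001, 0, 0, 0, 0],
)

```text
time_s: 4.55
position: [0.436, -0.2071, 0.1162]
tcp_rot: [[-0.0, 0.848, 0.53], [1.0, 0.0, 0.0], [0.0, 0.53, -0.848]]
force: [-0.5, -0.0, 0.3]
opening: 0.45
grasp_force: 0.0
```

```bash
python3 -c "
from h import *
from rig import bot
s=bot.read_state();print(s['joint_positions'].round(1),s['opening'],s['grasp_force'],s['force'])
"
```

```text
[ -55.9   30.2  129.4   87.9   26.1 -139.1] 0.44992822812957756 0.0 [-0.46537413 -0.00283003  0.26404052]
```

Call:
steer_hand(
  deltas=[0, 0, 0, 0, 0, 0, 0, 0, 0, 0, 0, 0, 0, 0, 0, 0, 0, 0, 0, 0, 0, 0, 0, 0, 0, 0, 0, 0, 0, 0, 0, 0, 0, 0, 0],
)

```text
time_s: 5.05
position: [0.4363, -0.2071, 0.1164]
tcp_rot: [[-0.0, 0.848, 0.531], [1.0, 0.0, 0.0], [0.0, 0.531, -0.848]]
force: [2.2, 1.9, 0.8]
opening: 0.296
grasp_force: 29.9
```

```bash
python3 -c "
from h import *
l=np.radians(32);up=np.array([-np.sin(l),0,np.cos(l)])
print(delta(rot(0,32),np.array([.436,-.2071,.1162])+.1*up), delta(rot(-6.4,0),[.35,-.09,.25]))"
```

```text
(array([ 0.0001, -0.0003, -0.1   ]), array([ 0.05, -0.01,  0.01])) (array([ 0.1172, -0.0022, -0.159 ]), array([32.01, -1.8 ,  6.25]))
```

Call:
steer_hand(
  deltas=[0, 0, -0.05, 0, 0, 0, 0, 0, 0, -0.10, 0, 0, 0, 0, 0, 0, -0.14, 0, 0, 0, 0, 0, 0, -0.14, 0, 0, 0, 0],
)

```text
time_s: 5.45
position: [0.3599, -0.2074, 0.2372]
tcp_rot: [[0.0, 0.849, 0.529], [1.0, 0.003, -0.006], [-0.006, 0.529, -0.849]]
force: [-0.7, -0.3, -3.2]
opening: 0.303
grasp_force: 29.9
```

```bash
python3 -c "
from h import *
from rig import bot
s=bot.read_state();print(s['joint_positions'].round(1));print(delta(rot(-6.4,0),[.385,-.0395,.20]))"
```

```text
[ -68.9    7.2  128.9   47.7   41.7 -104.9]
(array([0.1682, 0.0021, 0.0439]), array([31.93, -1.42,  6.32]))
```

Call:
steer_hand(
  deltas=[0.168, 0.002, 0.044, 31.9, -1.4, 6.3, 0, 0.168, 0.002, 0.044, 31.9, -1.4, 6.3, 0, 0.168, 0.002, 0.044, 31.9, -1.4, 6.3, 0, 0.168, 0.002, 0.044, 31.9, -1.4, 6.3, 0, 0.168, 0.002, 0.044, 31.9, -1.4, 6.3, 0, 0.168, 0.002, 0.044, 31.9, -1.4, 6.3, 0, 0.168, 0.002, 0.044, 31.9, -1.4, 6.3, 0, 0.168, 0.002, 0.044, 31.9, -1.4, 6.3, 0, 0.168, 0.002, 0.044, 31.9, -1.4, 6.3, 0, 0.168, 0.002, 0.044, 31.9, -1.4, 6.3, 0],
)

```text
time_s: 6.45
position: [0.3856, -0.0393, 0.1982]
tcp_rot: [[0.111, 0.994, 0.0], [0.994, -0.111, 0.007], [0.007, -0.0, -1.0]]
force: [0.3, -0.7, -2.8]
opening: 0.297
grasp_force: 30.0
```

```bash
python3 -c "
from h import *
from rig import bot
s=bot.read_state();print(s['joint_positions'].round(1));print(delta(rot(-6.4,0),[.385,-.0395,.147]))
d={}
for n in('side','top'):
    d[n]=bot.capture(n)
pickle.dump(d,open('c1.pkl','wb'))
a=cv2.resize(d['side']['color'][100:220,220:360,::-1],None,fx=3,fy=3,interpolation=2)
b=cv2.resize(d['top']['color'][160:280,270:390,::-1],None,fx=3,fy=3,interpolation=2)
cv2.imwrite('pics/h1.png',cv2.convertScaleAbs(np.hstack([a,b]),alpha=1.4))"
```

```text
[-22.8  14.4 115.8   0.5  49.9 -16.8]
(array([-0.0007, -0.0006,  0.0512]), array([-0.02, -0.42,  0.03]))
```

View pics/h1.png

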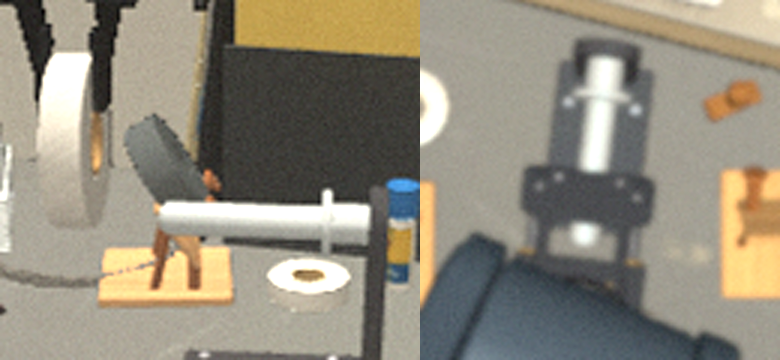

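The roll hangs upright from the fingers, with its outline in crop rows 53–228 and columns 38–108, and its hole at (97,140). The rod tip is at (165,215). Next I'll check the roll centre's height.

Run:
```python
from h import *
from rig import bot
d=pickle.load(open('c1.pkl','rb'));S=d['side']
s=bot.read_state();r=s["tcp_rot"];p=s["position"]
m=cv2.inRange(cv2.cvtColor(S["color"][105:185,225:262],cv2.COLOR_RGB2HSV),(0,0,120),(40,60,255))
n,l,st,ce=cv2.connectedComponentsWithStats(m);print(st[1:][st[1:,4]>100])
for k in(.019,.023,.027):
    q=[]
    for sg in(.013,-.013):
        for a in np.linspace(0,6.28,90):
            q.append(proj(S,p+r[:,2]*k+r[:,1]*sg+.055*(r[:,0]*np.cos(a)+r[:,2]*np.sin(a))))
    q=np.array(q);print(k,q.min(0),q.max(0))
```

```text
[[   0    0   37   80 1912]]
0.019 [232.04134329 114.43763408] [257.31595568 173.41537448]
0.023 [232.19059262 116.54507038] [257.39671033 175.36720027]
0.027 [232.33917176 118.64356053] [257.47714787 177.31086631]
```

Call:
steer_hand(
  deltas=[0, 0, 0.03, 0, -0.4, 0, 0, 0, 0, 0.049, 0, -0.4, 0, 0, 0, 0, 0.049, 0, -0.4, 0, 0, 0, 0.02, 0.049, 0, -0.4, 0, 0, 0, 0.04, 0.049, 0, -0.4, 0, 0, 0, 0.055, 0.049, 0, -0.4, 0, 0, 0, 0.07, 0.049, 0, -0.4, 0, 0, 0, 0.07, 0.049, 0, -0.4, 0, 0],
)

```text
time_s: 7.35
position: [0.4594, -0.0484, 0.1511]
tcp_rot: [[0.112, 0.994, 0.006], [0.994, -0.112, -0.002], [-0.001, 0.006, -1.0]]
force: [1.0, 0.2, -2.8]
opening: 0.301
grasp_force: 30.0
```

```bash
python3 -c "
from h import *
from rig import bot
s=bot.read_state();print(s['joint_positions'].round(1),s['force']);
tip=np.array([.439,-.0455,.125]);print(delta(rot(-6.4,0),tip+.06*np.array([.9938,-.1115,0])+[0,0,.0235]))
S=bot.capture('side');T=bot.capture('top')
a=cv2.resize(S['color'][100:220,220:360,::-1],None,fx=3,fy=3,interpolation=2)
b=cv2.resize(T['color'][160:280,270:390,::-1],None,fx=3,fy=3,interpolation=2)
cv2.imwrite('pics/h2.png',cv2.convertScaleAbs(np.hstack([a,b]),alpha=1.4))"
```

```text
[-19.9  24.4 109.4   0.   45.9 -13.5] [ 0.97026812  0.24219654 -2.78950724]
(array([0.0007, 0.0394, 0.0028]), array([ 0.36,  0.08, -0.04]))
```

View pics/h2.png

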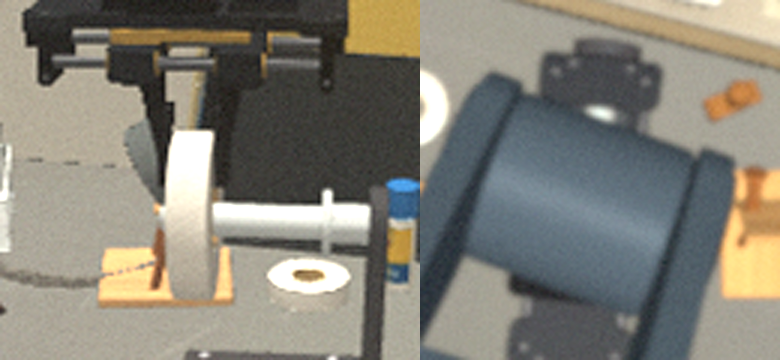

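The roll is threaded: its rim covers crop (165–215, 130–300) and the rod comes out to its right, with no contact force. Next I'll advance and lower it onto the rod.

Call:
steer_hand(
  deltas=[0.0007, 0.02, 0, 0.3, 0, 0, 0, 0.0007, 0.0395, 0.002, 0.3, 0, 0, 0, 0.0007, 0.0395, 0.006, 0.3, 0, 0, 0, 0.0007, 0.0395, 0.008, 0.3, 0, 0, 0, 0.0007, 0.0395, 0.008, 0.3, 0, 0, 0],
)

```text
time_s: 7.95
position: [0.4936, -0.0498, 0.1414]
tcp_rot: [[0.111, 0.994, -0.008], [0.994, -0.111, 0.001], [0.0, -0.008, -1.0]]
force: [-0.2, 0.0, -2.8]
opening: 0.298
grasp_force: 30.0
```

Call:
steer_hand(
  deltas=[0, 0, 0.0015, 0, 0, 0, 0, 0, 0, 0.0015, 0, 0, 0, 0],
)

```text
time_s: 8.15
position: [0.4938, -0.0498, 0.141]
tcp_rot: [[0.11, 0.994, -0.007], [0.994, -0.11, 0.001], [0.0, -0.007, -1.0]]
force: [-2.7, -0.2, 5.7]
opening: 0.301
grasp_force: 30.0
```

Call:
steer_hand(
  deltas=[0, 0, -0.001, 0, 0, 0, 0.42, 0, 0, -0.001, 0, 0, 0, 0.42, 0, 0, -0.001, 0, 0, 0, 0.42, 0.0015, 0, -0.010, 0, 0.0, 0, 0.42, 0.0015, 0, -0.017, 0, 0, 0, 0.42, 0.0015, 0, -0.017, 0, 0, 0, 0.0, 0.0015, 0, -0.017, 0, 0, 0, 0.0, 0.0015, 0, -0.017, 0, 0, 0, 0.0, 0.0015, 0, -0.017, 0, 0, 0, 0.0],
)

```text
time_s: 9.05
position: [0.4955, -0.0485, 0.1574]
tcp_rot: [[0.111, 0.994, -0.006], [0.994, -0.111, 0.001], [0.0, -0.006, -1.0]]
force: [-2.7, -0.5, 5.1]
opening: 0.298
grasp_force: 30.0
```

Call:
steer_hand(
  deltas=[0, 0.01, 0, 0, 0, 0, 0, 0, 0.02, 0, 0, 0, 0, 0, 0, 0.028, 0, 0, 0, 0, 0, 0, 0.032, 0, 0, 0, 0, 0, 0, 0.032, 0, 0, 0, 0, 0],
)

```text
time_s: 9.55
position: [0.5271, -0.0521, 0.1574]
tcp_rot: [[0.11, 0.994, -0.007], [0.994, -0.11, 0.001], [0.0, -0.007, -1.0]]
force: [-2.5, 0.9, 7.3]
opening: 0.293
grasp_force: 30.0
```

Call:
steer_hand(
  deltas=[0, 0.003, 0, 0, 0, 0, 0, 0, 0.003, 0, 0, 0, 0, 0],
)

```text
time_s: 9.75
position: [0.5291, -0.0522, 0.1574]
tcp_rot: [[0.11, 0.994, -0.008], [0.994, -0.11, 0.001], [0.0, -0.009, -1.0]]
force: [-4.6, 0.6, 7.9]
opening: 0.296
grasp_force: 30.0
```

Call:
steer_hand(
  deltas=[0, 0.003, 0, 0, 0, 0, 0, 0, 0.003, 0, 0, 0, 0, 0],
)

```text
time_s: 9.95
position: [0.5296, -0.0522, 0.1574]
tcp_rot: [[0.11, 0.994, -0.014], [0.994, -0.11, 0.002], [0.0, -0.014, -1.0]]
force: [-9.0, 0.8, 12.6]
opening: 0.291
grasp_force: 30.0
```

Call:
steer_hand(
  deltas=[0, 0.003, 0, 0, 0, 0, 0, 0, 0.003, 0, 0, 0, 0, 0],
)

```text
time_s: 10.15
position: [0.5298, -0.0521, 0.1573]
tcp_rot: [[0.11, 0.994, -0.02], [0.994, -0.109, 0.003], [0.0, -0.02, -1.0]]
force: [-14.3, 0.6, 18.0]
opening: 0.297
grasp_force: 30.0
```

Call:
steer_hand(
  deltas=[0, -0.005, 0, 0, 0, 0, 0, 0, -0.005, 0, 0, 0, 0, 0.42, 0, -0.005, 0, 0, 0, 0, 0.42, 0, -0.005, 0, 0, 0, 0, 0.42, 0, -0.005, -0.03, 0, 0, 0, 0.42, 0, -0.005, -0.07, 0, 0, 0, 0.42, 0, -0.005, -0.12, 0, 0, 0, 1, 0, -0.005, -0.17, 0, 0, 0, 1, 0, -0.15, -0.2, 0, 0, 0, 1, 0, -0.15, -0.2, 0, 0, 0, 1, 0, -0.15, -0.2, 0, 0, 0, 1, 0, -0.15, -0.2, 0, 0, 0, 1],
)

```text
time_s: 11.35
position: [0.3839, -0.0352, 0.3585]
tcp_rot: [[0.111, 0.994, -0.005], [0.994, -0.111, 0.0], [-0.0, -0.005, -1.0]]
force: [0.6, -0.5, 0.7]
opening: 0.882
grasp_force: 0.0
```

```bash
python3 -c "
from h import *
from rig import bot
s=bot.read_state();print(s['joint_positions'].round(1),s['force']);
S=bot.capture('side');T=bot.capture('top');pickle.dump((S,T),open('c2.pkl','wb'))
a=cv2.resize(S['color'][100:220,220:360,::-1],None,fx=3,fy=3,interpolation=2)
b=cv2.resize(T['color'][160:280,270:390,::-1],None,fx=3,fy=3,interpolation=2)
cv2.imwrite('pics/h3.png',cv2.convertScaleAbs(np.hstack([a,b]),alpha=1.4))
l=np.radians(32);C=np.array([.4385,.1287,.098])
for roll in(0,20,-20):
    M=rot(0,32,roll);print(M.round(2).tolist(),delta(M,C-.15*M[:,2]))"
```

```text
[-2.190e+01  1.400e+00  1.014e+02 -1.000e-01  7.750e+01 -1.550e+01] [ 0.62978292 -0.5316253   0.70813101]
[[0.0, 0.85, 0.53], [1.0, 0.0, 0.0], [0.0, 0.53, -0.85]] (array([ 0.1614, -0.048 ,  0.1331]), array([-32.04,   1.83,  -6.2 ]))
[[-0.18, 0.85, 0.5], [0.94, 0.0, 0.34], [0.29, 0.53, -0.8]] (array([ 0.1109, -0.0375,  0.1408]), array([-30.65,  21.28, -11.74]))
[[0.18, 0.85, 0.5], [0.94, 0.0, -0.34], [-0.29, 0.53, -0.8]] (array([ 0.2129, -0.0489,  0.1408]), array([-32.76, -17.63,  -0.54]))
```

View pics/h3.png

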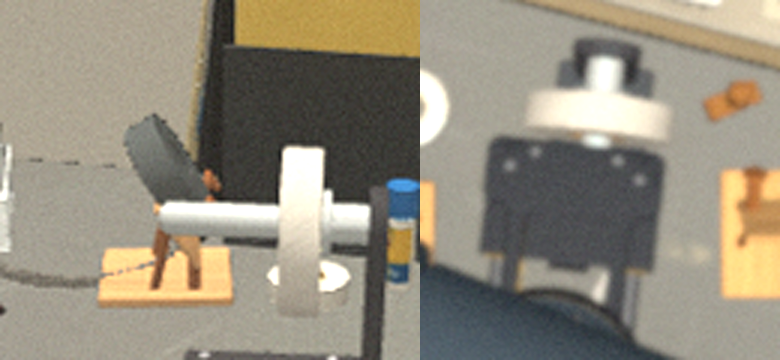

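The roll hangs square against the collar (crop 280–325, collar at 327). The cap is still in its cradle with its top at (150,118). Now for the cap, with the tool rolled 20° away from the files.

Call:
steer_hand(
  deltas=[0.111, -0.0375, 0.141, -30.65, 21.28, -11.74, 1, 0.111, -0.0375, 0.141, -30.65, 21.28, -11.74, 1, 0.111, -0.0375, 0.141, -30.65, 21.28, -11.74, 1, 0.111, -0.0375, 0.141, -30.65, 21.28, -11.74, 1, 0.111, -0.0375, 0.141, -30.65, 21.28, -11.74, 1, 0.111, -0.0375, 0.141, -30.65, 21.28, -11.74, 1, 0.111, -0.0375, 0.141, -30.65, 21.28, -11.74, 1],
)

```text
time_s: 12.15
position: [0.37, 0.0758, 0.2212]
tcp_rot: [[-0.181, 0.853, 0.49], [0.939, 0.002, 0.343], [0.291, 0.522, -0.802]]
force: [0.6, 0.5, -0.2]
opening: 1.001
grasp_force: 0.0
```

```bash
python3 -c "
from h import *
from rig import bot
s=bot.read_state();print(s['joint_positions'].round(1),s['force']);
C=np.array([.4385,.1287,.098]);M=rot(0,32,20)
print(delta(M,C-.09*M[:,2]),delta(M,C-.021*M[:,2]))"
```

```text
[-37.4   7.5 139.7  63.6  39.5 -96.5] [ 0.56789719  0.4821464  -0.19867701]
(array([ 0.0015, -0.0066,  0.0605]), array([-0.56, -0.04, -0.06])) (array([ 0.0015, -0.006 ,  0.1295]), array([-0.56, -0.04, -0.06]))
```

Call:
steer_hand(
  deltas=[0.0015, -0.006, 0.03, -0.5, 0, 0, 1, 0.0015, -0.006, 0.06, -0.5, 0, 0, 1, 0.0015, -0.006, 0.085, -0.5, 0, 0, 1, 0.0015, -0.006, 0.085, -0.5, 0, 0, 1],
)

```text
time_s: 12.55
position: [0.4152, 0.1075, 0.1513]
tcp_rot: [[-0.179, 0.857, 0.483], [0.939, 0.001, 0.345], [0.295, 0.515, -0.805]]
force: [-0.4, 1.4, 0.0]
opening: 1.0
grasp_force: 0.0
```

```bash
python3 -c "
from h import *
from rig import bot
s=bot.read_state();print(s['joint_positions'].round(1),s['force']);
C=np.array([.4385,.1287,.098]);M=rot(0,32,20)
print(delta(M,C-.021*M[:,2]))"
```

```text
[ -24.1   25.5  139.6   99.2   31.3 -124.8] [-0.41581312  1.42911913  0.00310877]
(array([ 0.0001, -0.0078,  0.0405]), array([-0.96, -0.19, -0.29]))
```

Call:
steer_hand(
  deltas=[0, -0.0075, 0.02, -0.9, 0, 0, 1, 0, -0.0075, 0.04, -0.9, 0, 0, 1, 0, -0.0075, 0.04, -0.9, 0, 0, 1, 0, -0.0075, 0.04, -0.9, 0, 0, 1],
)

```text
time_s: 12.95
position: [0.4308, 0.1219, 0.1207]
tcp_rot: [[-0.181, 0.848, 0.498], [0.939, -0.002, 0.345], [0.293, 0.53, -0.795]]
force: [-0.3, 1.4, 0.4]
opening: 1.001
grasp_force: 0.0
```

```bash
python3 -c "
from h import *
from rig import bot
s=bot.read_state();print(s['joint_positions'].round(1),s['force']);
C=np.array([.4385,.1287,.098]);M=rot(0,32,20)
print(delta(M,C-.021*M[:,2]))
S=bot.capture('side');T=bot.capture('top');pickle.dump((S,T),open('c3.pkl','wb'))
a=cv2.resize(S['color'][100:220,220:360,::-1],None,fx=3,fy=3,interpolation=2)
b=cv2.resize(T['color'][180:300,200:320,::-1],None,fx=3,fy=3,interpolation=2)
cv2.imwrite('pics/h4.png',cv2.convertScaleAbs(np.hstack([a,b]),alpha=1.4))"
```

```text
[ -20.    33.2  139.9  116.9   33.7 -140.8] [-0.34187072  1.43525698  0.39354287]
(array([-0.0016, -0.0055,  0.0033]), array([ 0.07, -0.16, -0.08]))
```

View pics/h4.png

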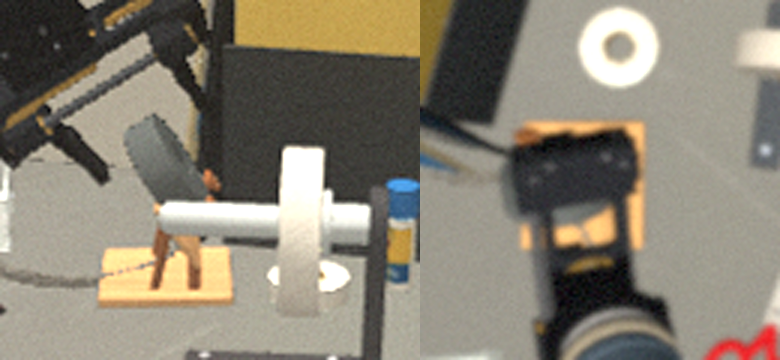

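The fingers straddle the cap: tips at crop (95,178) and (208,105), cap top at (150,118). Joint 3 is at its limit and about 5 mm of offset remains along the closing line, so I'll try to nudge it.

Call:
steer_hand(
  deltas=[-0.0015, -0.0055, 0.003, 0, 0, 0, 1, -0.0015, -0.0055, 0.003, 0, 0, 0, 1, -0.0015, -0.0055, 0.003, 0, 0, 0, 1],
)

```text
time_s: 13.35
position: [0.4314, 0.1215, 0.1162]
tcp_rot: [[-0.18, 0.848, 0.497], [0.939, -0.002, 0.343], [0.292, 0.529, -0.797]]
force: [1.1, 0.1, -0.0]
opening: 1.002
grasp_force: 0.0
```

Create q.py:
```python
from h import *
from rig import bot
s=bot.read_state();print(s['joint_positions'].round(1),s['force']);
C=np.array([.4385,.1287,.098])
for r in(20,10):
    M=rot(0,32,r);print(delta(M,C-.021*M[:,2]))
```

```bash
python3 q.py
```

```text
[ -20.    34.1  139.9  118.3   34.  -142.4] [ 1.07473038  0.09175267 -0.02071607]
(array([ 0.0002, -0.0037, -0.0005]), array([-0.01, -0.09, -0.11]))
(array([ 0.0039, -0.0037, -0.0001]), array([ -0.02, -10.09,  -0.1 ]))
```

Call:
steer_hand(
  deltas=[0.0024, -0.0037, 0, 0, -6, 0, 1, 0.0024, -0.0037, 0, 0, -6, 0, 1, 0.0024, -0.0037, 0, 0, -6, 0, 1],
)

```text
time_s: 13.65
position: [0.4291, 0.1251, 0.1157]
tcp_rot: [[-0.13, 0.849, 0.512], [0.97, 0.001, 0.245], [0.207, 0.528, -0.824]]
force: [-0.5, 0.3, -0.2]
opening: 0.995
grasp_force: 0.0
```

```bash
python3 q.py
```

```text
[ -13.1   32.4  139.9  132.9   28.9 -148.7] [-0.53200661  0.31530025 -0.20941845]
(array([-0.0036, -0.0014, -0.0006]), array([-0.13,  5.85, -0.01]))
(array([ 0.0001, -0.0014, -0.0007]), array([-0.13, -4.15,  0.01]))
```

Only 1.4 mm of offset remains. Closing.

Call:
steer_hand(
  deltas=[0, 0, 0, 0, 0, 0, 0, 0, 0, 0, 0, 0, 0, 0, 0, 0, 0, 0, 0, 0, 0, 0, 0, 0, 0, 0, 0, 0, 0, 0, 0, 0, 0, 0, 0, 0, 0, 0, 0, 0, 0, 0, 0, 0, 0, 0, 0, 0, 0, 0, 0, 0, 0, 0, 0, 0, 0, 0, 0, 0, 0, 0, 0, 0, 0, 0, 0, 0, 0, 0, 0, 0, 0, 0, 0, 0, 0, 0, 0, 0, 0, 0, 0, 0, 0, 0, 0, 0, 0, 0, 0],
)

```text
time_s: 14.95
position: [0.4293, 0.1243, 0.1151]
tcp_rot: [[-0.128, 0.85, 0.511], [0.97, -0.001, 0.244], [0.207, 0.527, -0.824]]
force: [-0.4, -0.9, 0.1]
opening: 0.318
grasp_force: 29.9
```

Call:
steer_hand(
  deltas=[0.008, 0.021, -0.033, 0, 0, 0, 0, 0.0166, 0.042, -0.066, 0, 0, 0, 0, 0.025, 0.063, -0.099, 0, 0, 0, 0, 0.025, 0.063, -0.099, 0, 0, 0, 0],
)

```text
time_s: 15.35
position: [0.4295, 0.1362, 0.1918]
tcp_rot: [[-0.146, 0.851, 0.505], [0.96, -0.002, 0.28], [0.239, 0.526, -0.817]]
force: [0.3, 1.1, -1.6]
opening: 0.316
grasp_force: 30.0
```

```bash
python3 -c "
from h import *
from rig import bot
s=bot.read_state();print(s['joint_positions'].round(1),s['force']);
tip=np.array([.439,-.0455,.125]);u=np.array([.9938,-.1115,0]);print(delta(rot(-6.4,0),tip-.05*u+[0,0,.08]))"
```

```text
[-12.9  16.3 134.4  86.3  22.7 -97.8] [ 0.30644216  1.09350788 -1.56371691]
(array([-0.1601, -0.027 , -0.0803]), array([ 30.61, -17.6 ,  10.6 ]))
```

Call:
steer_hand(
  deltas=[-0.16, -0.027, -0.08, 30.6, -17.6, 10.6, 0, -0.16, -0.027, -0.08, 30.6, -17.6, 10.6, 0, -0.16, -0.027, -0.08, 30.6, -17.6, 10.6, 0, -0.16, -0.027, -0.08, 30.6, -17.6, 10.6, 0, -0.16, -0.027, -0.08, 30.6, -17.6, 10.6, 0, -0.16, -0.027, -0.08, 30.6, -17.6, 10.6, 0, -0.16, -0.027, -0.08, 30.6, -17.6, 10.6, 0, -0.16, -0.027, -0.08, 30.6, -17.6, 10.6, 0, -0.16, -0.027, -0.08, 30.6, -17.6, 10.6, 0],
)

```text
time_s: 16.25
position: [0.3903, -0.04, 0.2041]
tcp_rot: [[0.112, 0.994, 0.0], [0.994, -0.112, 0.0], [0.0, 0.0, -1.0]]
force: [0.5, -0.4, -1.3]
opening: 0.316
grasp_force: 30.0
```

```bash
python3 -c "
from h import *
from rig import bot
s=bot.read_state();print(s['joint_positions'].round(1),s['force']);
S=bot.capture('side');T=bot.capture('top');pickle.dump((S,T,s),open('c4.pkl','wb'))
r=s['tcp_rot'];p=s['position'];print(p,r.round(3).tolist())
for k in(.017,.021,.025):
    q=np.array([proj(S,p+r[:,2]*k+r[:,1]*g+.042*(r[:,0]*np.cos(a)+r[:,2]*np.sin(a))) for g in(.014,-.014) for a in np.linspace(0,6.28,90)])
    print(k,q.min(0),q.max(0))
a=cv2.resize(S['color'][100:220,220:360,::-1],None,fx=4,fy=4,interpolation=2)
cv2.imwrite('pics/h5.png',cv2.convertScaleAbs(a,alpha=1.4))"
```

```text
[-22.3  14.1 114.8   0.   51.  -15.9] [ 0.49288775 -0.37625543 -1.31799064]
[ 0.39026744 -0.03996117  0.20410718] [[0.112, 0.994, 0.0], [0.994, -0.112, 0.0], [0.0, 0.0, -1.0]]
0.017 [235.43595637 117.51094512] [258.7987728  162.83837302]
0.021 [235.572831   119.61554354] [258.87614351 164.81907241]
0.025 [235.70910791 121.71133871] [258.95320933 166.79160569]
```

View pics/h5.png

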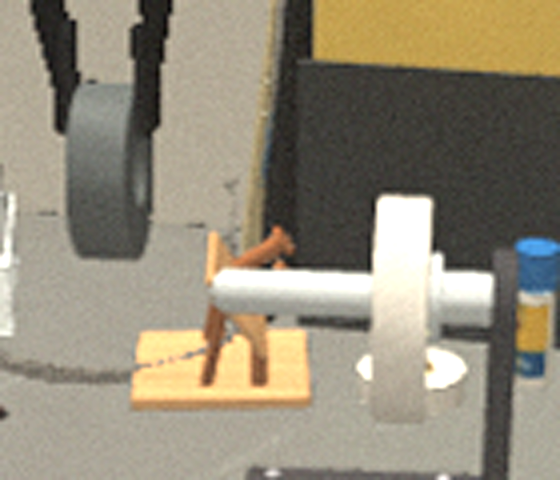

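The cap is held square: crop rows 82–260, columns 65–152, with its bore facing the rod tip at (215,285). The offset to its centre is about 21 mm. Next I'll lower it and feed it in slowly.

Call:
steer_hand(
  deltas=[0, 0, 0.04, 0, 0, 0, 0, 0, 0, 0.06, 0, 0, 0, 0, 0, 0.01, 0.06, 0, 0, 0, 0, 0, 0.025, 0.06, 0, 0, 0, 0, 0, 0.033, 0.06, 0, 0, 0, 0, 0, 0.038, 0.06, 0, 0, 0, 0, 0, 0.043, 0.06, 0, 0, 0, 0, 0, 0.043, 0.06, 0, 0, 0, 0],
)

```text
time_s: 17.15
position: [0.4334, -0.0448, 0.1446]
tcp_rot: [[0.111, 0.994, 0.002], [0.994, -0.111, -0.0], [-0.0, 0.002, -1.0]]
force: [0.1, -1.0, 0.2]
opening: 0.321
grasp_force: 30.0
```

```bash
python3 -c "
from h import *
from rig import bot
S=bot.capture('side')
a=cv2.resize(S['color'][100:220,220:360,::-1],None,fx=4,fy=4,interpolation=2)
cv2.imwrite('pics/h6.png',cv2.convertScaleAbs(a,alpha=1.4))"
```

Call:
steer_hand(
  deltas=[0, 0.004, 0, 0, 0, 0, 0, 0, 0.008, 0, 0, 0, 0, 0, 0, 0.010, 0, 0, 0, 0, 0, 0, 0.010, 0, 0, 0, 0, 0],
)

```text
time_s: 17.6
position: [0.4429, -0.0459, 0.1442]
tcp_rot: [[0.112, 0.994, 0.001], [0.994, -0.112, -0.0], [-0.0, 0.001, -1.0]]
force: [-0.1, 0.1, -1.4]
opening: 0.317
grasp_force: 30.0
```

Call:
steer_hand(
  deltas=[0, 0.003, 0, 0, 0, 0, 0, 0, 0.003, 0, 0, 0, 0, 0],
)

```text
time_s: 17.8
position: [0.4436, -0.0456, 0.1438]
tcp_rot: [[0.111, 0.994, -0.004], [0.994, -0.111, 0.001], [0.001, -0.004, -1.0]]
force: [-4.0, 0.5, 1.0]
opening: 0.321
grasp_force: 30.0
```

Call:
steer_hand(
  deltas=[0, 0.003, 0, 0, 0, 0, 0, 0, 0.003, 0, 0, 0, 0, 0],
)

```text
time_s: 18.0
position: [0.4437, -0.0454, 0.1434]
tcp_rot: [[0.11, 0.994, -0.01], [0.994, -0.11, 0.002], [0.001, -0.01, -1.0]]
force: [-8.3, -1.4, 2.9]
opening: 0.32
grasp_force: 30.0
```

Call:
steer_hand(
  deltas=[0, 0, 0.0025, 0, 0, 0, 0, 0, 0, 0.0035, 0, 0, 0, 0],
)

```text
time_s: 18.2
position: [0.4437, -0.0451, 0.1422]
tcp_rot: [[0.11, 0.994, -0.009], [0.994, -0.11, 0.002], [0.001, -0.009, -1.0]]
force: [-14.3, 1.8, 34.7]
opening: 0.316
grasp_force: 30.0
```

Call:
steer_hand(
  deltas=[0, 0.002, 0.001, 0, 0, 0, 0, 0, 0.002, 0.001, 0, 0, 0, 0],
)

```text
time_s: 18.4
position: [0.4437, -0.0448, 0.1415]
tcp_rot: [[0.11, 0.994, -0.013], [0.994, -0.11, 0.003], [0.001, -0.013, -1.0]]
force: [-15.7, 0.9, 32.5]
opening: 0.315
grasp_force: 30.0
```

Call:
steer_hand(
  deltas=[0, -0.003, -0.003, 0, 0, 0, 0, 0, -0.003, -0.003, 0, 0, 0, 0, 0, -0.003, -0.003, 0, 0, 0, 0.55, 0, -0.003, -0.003, 0, 0, 0, 0.55, 0, -0.003, -0.003, 0, 0, 0, 0.55, 0, -0.003, -0.003, 0, 0, 0, 0.55, 0, -0.003, -0.003, 0, 0, 0, 0.55, 0, -0.003, -0.03, 0, 0, 0, 0.55, 0, -0.003, -0.07, 0, 0, 0, 0.55, 0, -0.003, -0.12, 0, 0, 0, 0.55, 0, -0.003, -0.17, 0, 0, 0, 0.55, 0, -0.003, -0.2, 0, 0, 0, 0.55, 0, -0.003, -0.2, 0, 0, 0, 0.55],
)

```text
time_s: 19.7
position: [0.4506, -0.0474, 0.3447]
tcp_rot: [[0.112, 0.994, 0.013], [0.994, -0.112, -0.004], [-0.003, 0.013, -1.0]]
force: [-0.1, -0.0, -0.5]
opening: 0.552
grasp_force: 0.0
```

```bash
python3 -c "
from h import *
from rig import bot
s=bot.read_state();print(s['joint_positions'].round(1),s['force'])
S=bot.capture('side')
a=cv2.resize(S['color'][100:240,220:370,::-1],None,fx=4,fy=4,interpolation=2)
cv2.imwrite('pics/h7.png',cv2.convertScaleAbs(a,alpha=1.4))"
```

```text
[-20.2   8.1  96.    0.   75.1 -13.8] [-0.09149425 -0.03129511 -0.46293647]
```

View pics/h7.png

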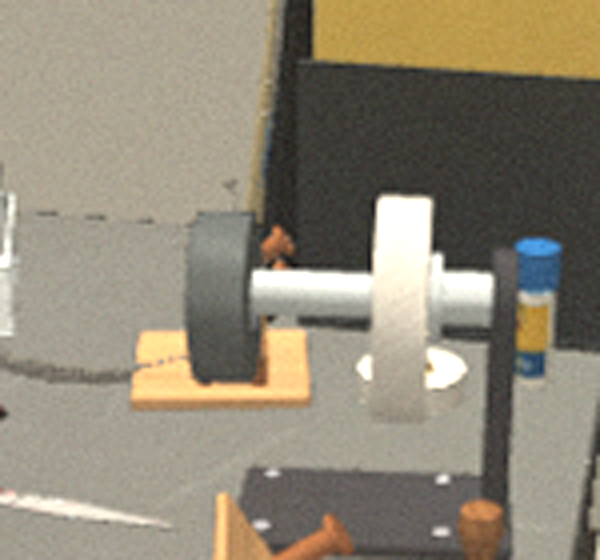

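The cap hangs on the rod end (crop 187–262, 212–383) and the roll sits against the collar. I'll compare the cap's outline with a fully-home prediction.

Run:
```python
from h import *
from rig import bot
S=bot.capture('side');im=S["color"]
tip=np.array([.438,-.0455,.1245]);u=np.array([.9938,-.1115,0]);v=np.array([.1115,.9938,0]);w=np.array([0,0,1.])
def ext(s0,rad,drop,t):
    c=tip+s0*u-drop*w;q={}
    a_=np.linspace(0,6.28,200)
    return [np.array([proj(S,c+g*u+rad*(v*np.cos(a)+w*np.sin(a))) for a in a_]) for g in(-t,t)]
for nm,s0,rad,drop,t in(("cap",.006,.042,.004,.014),("cap5out",.001,.042,.004,.014),("roll",.092,.055,.007,.013)):
    e=ext(s0,rad,drop,t);H=np.vstack(e);o=[]
    hull=cv2.convexHull(H.astype(np.float32))
    print(nm,H.min(0).round(1),H.max(0).round(1))
    for row in (160,165,175,180,185,190):
        pts=hull[:,0];xs=[]
        for i in range(len(pts)):
            p,q=pts[i-1],pts[i]
            if (p[1]-row)*(q[1]-row)<0: xs.append(p[0]+(q[0]-p[0])*(row-p[1])/(q[1]-p[1]))
        o.append((row,np.round(sorted(xs),1).tolist()))
    print(o)
g=cv2.cvtColor(im,cv2.COLOR_RGB2GRAY).astype(int)
for row in(160,165,180,185,190): print(row,g[row,262:292].tolist())
```

```text
cap [266.6 152.2] [286.3 195.8]
[(160, [267.70001220703125, 286.1000061035156]), (165, [267.20001220703125, 286.29998779296875]), (175, [266.6000061035156, 286.20001220703125]), (180, [266.6000061035156, 286.0]), (185, [266.79998779296875, 285.70001220703125]), (190, [267.29998779296875, 285.1000061035156])]
cap5out [263.9 152.1] [283.9 195.7]
[(160, [265.0, 283.6000061035156]), (165, [264.5, 283.79998779296875]), (175, [264.0, 283.79998779296875]), (180, [264.0, 283.6000061035156]), (185, [264.20001220703125, 283.20001220703125]), (190, [264.6000061035156, 282.6000061035156])]
roll [313.  148.3] [328.6 205.3]
[(160, [314.1000061035156, 328.29998779296875]), (165, [313.79998779296875, 328.1000061035156]), (175, [313.3999938964844, 327.79998779296875]), (180, [313.29998779296875, 327.6000061035156]), (185, [313.1000061035156, 327.5]), (190, [313.1000061035156, 327.29998779296875])]
160 [110, 117, 114, 114, 113, 101, 101, 108, 105, 102, 109, 107, 108, 102, 106, 107, 108, 102, 105, 87, 53, 52, 50, 55, 94, 105, 104, 89, 75, 77]
165 [115, 113, 115, 117, 96, 87, 98, 95, 92, 95, 99, 97, 96, 99, 98, 99, 101, 99, 100, 71, 50, 52, 47, 53, 67, 51, 50, 92, 78, 36]
180 [113, 110, 114, 105, 79, 66, 60, 66, 65, 66, 69, 61, 64, 67, 65, 68, 66, 72, 60, 54, 59, 83, 64, 76, 76, 61, 99, 118, 112, 114]
185 [173, 174, 172, 180, 129, 54, 55, 58, 60, 60, 62, 60, 60, 61, 60, 60, 64, 55, 59, 53, 50, 50, 52, 84, 122, 156, 170, 167, 173, 170]
190 [137, 147, 164, 164, 149, 89, 53, 51, 55, 58, 52, 58, 58, 56, 56, 58, 59, 58, 54, 56, 54, 53, 64, 55, 85, 141, 161, 159, 161, 160]
```

The cap's outline matches the fully-home prediction. The offset of about 0.8 px is the same as the roll's, so it is camera bias. Handing in.

```bash
python3 -c "
from rig import bot
print(bot.hand_in())"
```

```text
the job is handed in; nothing more can be done
None
```

The big roll is threaded on the rod against the collar, the grey cap is pushed fully home on the rod's end and released, and the job was handed in at about 20 s; the small roll, glue stick and stamp were not touched.

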